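Offer up the last cut strip over its opening in the saucer mosaic

ROBOT

A 6-joint arm with a two-finger parallel gripper is mounted at the origin on the work surface; the furniture and walls round the work are solid. World frame = base frame: x ahead of the robot, y to its left, z up, the work surface at z = 0. Lengths are in m, angles in rad, forces in N, time in s.
With the tool pointing down it reaches from about 0.3 to 0.95 m from the base axis. Payload 3.1 kg.
Tool frame: the origin (TCP) lies where the fingers leave the gripper's body, on its centre line; the fingertips stand 73 mm ahead of it and the grasp point (between the pads) lies 54 mm ahead of it; z points along the fingers, y is the direction in which the jaws open and shut (so a half turn about z gives the same grasp; the last joint's range is limited). The gripper opens to 85 mm and grips with 20 to 120 N. Pads are 22 mm wide; open, the fingers measure 114 mm over their backs; the gripper's body (76 mm by 85 mm) begins 54 mm behind the grasp point. The pads swing forward as they close: fully open they stand 13 mm farther back than shut.
Start: joints at [1.232, 0.308, 1.634, -0, 1.2, -0.07], TCP at [0.166, 0.603, 0.304] pointing down, gripper open.
Joint ranges: [-3.06, 3.06], [-0.79, 1.96], [0.05, 2.63], [-1.19, 4.34], [0.05, 2.64], [-2.94, 2.94]. Speed limits (rad/s): [2.79, 2.79, 3.14, 3.14, 3.14, 3.14].

INTERFACE

Orientations are given as a unit quaternion [w, x, y, z].
In Python, from cell import * gives the robot as it stands.
- The arm moves only by the tool arm_command, never from a script. Its argument "steps" is a list of rows, each a list of 3 entries, a list of its own where there are three numbers: the shift along the tool's x, y, z in units of 0.8 m (1.0 is 0.8 m), then the turn, a rotation vector about the tool's x, y, z in units of pi rad (1.0 is pi rad), then the closure, from 0 (fully open) to 1 (shut). A call has exactly 5 rows; each row shifts and turns the pose as measured when the row begins, along the tool's axes as they then stand; what a row does not reach is not made up. A row lasts 1/8 s, in which the tool goes at most 62.5 mm and 10.7 degrees, less where a joint would pass 70% of its speed; a pose out of reach is approached as far as the arm can. A call with a number of a shift or a turn outside -1 to 1 is refused whole. A call with a gripper value outside its range is refused whole. The fingers move at their own pace and stop on an object; "grip_force" is the grip in N (left out, the last holds). Time passes only in rows, so rows that do not move let the fingers close, or fill a call up. It gives the time, the measured TCP pose, the force and the opening at its end, in the units of the state.
- observe(): the state, without advancing time (a new reading comes with each control period).
- read_camera(name): name is "scene" or "top" or "wrist"; returns a dict with "frame" (420x560x3 uint8, red, green, blue), "mtx" (3x3 intrinsics, pixels), "camera_from_world" (4x4, takes a point from world to camera coordinates). Camera axes: x right, y up, looking along -z (the intrinsics and any distortion apply to the point x, -y, -z); pixel columns grow to the right and rows downward; lengths in m; the calibration is good to about 2 mm. The wrist camera is an equidistant fisheye: a pixel r from the principal point sees the ray r / f radians off the axis. A picture is of the moment at which its call begins. There is no depth.
- close_job(): hands the job in, once; it reports no verdict.
The state is a dict: "t": time; "qpos": joint angles; "joint_velocities": joint speeds; "joint_torque": joint torques, N m; "position": TCP position; "tool_rot": TCP orientation; "ft_force": force on the tool from outside, world axes, zero at the start; "torque": the same for the moment, N m; "width": opening from 0.0 (shut) to 1.0 (fully open).
Only numpy, scipy, OpenCV 4.12 (cv2) and the standard library are available. Lean on these libraries where they do the work, as an engineer would, in place of code of your own. Each camera call takes 0.05 s, during which the arm holds its last target.

TASK

The wooden hand-rest bridge stands over the opening in the mosaic on the setting board: slide it to the right along its rails, without lifting it off them, until both feet stand between the red lines, and let go of it. Then pick up the loose teal strip, carry it over the jar, the glue bottle and the bridge, and hold it level over the opening, lined up the way it will lie (the end nearer the robot stays the nearer end), about a centimetre above the laid tiles and never touching the board or what is on it, so that I can check the joints all round. Finish while holding it there, still in the gripper; leave the bridge parked, and the jar and the bottle standing where they are.

Things in the scene. Friction and masses are not known exactly. Their poses are not given: they have to be found in the camera images.
- board: Fixed plywood board, 264 x 292 x 12 mm, 2 mm above the table on a mat. Origin: centre of underside; x away from the robot, y left, z up. Bed (upper face) at z = 12 mm. Two pale rails along y at x = -110, +110 mm, 16 mm wide, tops at z = 26 mm. On the bed, fixed: pieces of a teal saucer in an oval of small tiles, tops at z = 17 mm, one long opening left bare among the teal pieces.
- opening (a point): Middle of the bare opening, on the bed (z = 12 mm on the board; the tops of the tiles round it stand 5 mm above this point). The opening is about 120 x 34 mm, long side along the board's x. Axes as the board's.
- opening_near (a point): Point on the bed on the opening's long middle line, 45 mm from point opening towards the board's -x (the robot's side).
- opening_far (a point): The same, 45 mm towards the board's +x.
- park_mark (a point): Middle of the bridge's parking place: halfway between the rails, at rail-top height (28 mm above the table), midway between the two red lines across each rail (47 mm apart; a foot is 38 mm wide). Axes as the board's; it lies about 108 mm to the right (-y) of point opening.
- bridge: Loose brown wooden hand rest, 0.17 to 0.34 kg: plank 262 (x, across the board) x 46 (y) x 12 mm on two felt-soled feet on the rails; cheeks outside the rails guide it with 3.5 mm play, so it slides along the board's y. Origin: its centre, level with the soles (rail tops). The plank is 20 to 32 mm above the origin, free underneath between the feet: pinch it across 46 mm from above at mid-length.
- bridge_top (a point): Middle of the plank's upper face, 32 mm above the bridge's origin (60 mm above the table).
- strip: Loose flat teal glazed tile strip, 113 x 25 x 4.5 mm, 17 to 34 g, face up on two 12 mm high sticks right of the board, beyond jar and bottle. Origin: its middle, on the underside, 12 mm above the table. Its long axis is not its x axis (it lies 0.135 rad clockwise of it): use the two strip points. Long edges nearly parallel: pinch across the 25 mm at the middle.
- strip_near (a point): Point on the strip's underside, on its long middle line, 45 mm from its origin towards the end that lies nearer the robot; it belongs over opening_near.
- strip_far (a point): The same, 45 mm towards the far end; it belongs over opening_far.
- rest: Two small pale wooden sticks, 11 x 64 x 12 mm, fixed, one across under each end of the strip, 84 mm apart; between them the strip is free underneath. Origin: midway between them on the table; x from stick to stick, away from the robot.
- chip_jar: Open glass jar with tile chips, 63 mm diameter, 76 mm tall, standing loose between the strip and the board. Origin: centre of its underside.
- glue: White glue bottle with a red nozzle, 53 mm diameter, 151 mm tall, standing loose between the strip and the board; it may stand nearer the robot than the jar or farther. Origin: centre of its underside.

How it is judged:
By the outcome, as a careful person would: the job done as asked, in the order asked, and still so for the second after the job is handed in, while the arm keeps its last pose, push and grip.
It also fails if it takes over 64 s, if anything falls off the work surface, if the arm or the gripper's body presses on something with over 40 N, if the wrist force passes 120 N, or if a joint passes its speed limit or range.

## Working session

There is one attempt and no reset: what is moved stays moved. The work goes in short steps, Python scripts to look and compute and a tool call to move; the robot and the scene stay as the last step left them, time stands still between calls to the robot, and variables do not carry over. Pictures are saved under pics/ and viewed, and the job is handed in when it is done.

Besides the shell and the picture viewer there is one more tool, called after "Emit:" as a command line: name --argument value ..., lists and objects as JSON in quotes. arm_command: Moves the arm, as the interface text tells. Its arguments: {"type":"object","properties":{"steps":{"type":"array"},"grip_force":{"type":"number"}},"required":["steps"]}

```bash
ls; mkdir -p pics; python3 - <<'E'
from cell import *
import cv2
print(observe())
for n in ["scene","top","wrist"]:
    d=read_camera(n); cv2.imwrite(f"pics/{n}0.png",d["frame"][:,:,::-1]); print(n,d["mtx"].round(1).tolist(),d["camera_from_world"].round(3).tolist(),[k for k in d])
E
```

```text
pics
{'t': 0.0, 'qpos': array([ 1.23228398e+00,  3.08987167e-01,  1.63520066e+00,  3.21010690e-05,
        1.19971598e+00, -6.97028675e-02]), 'joint_velocities': array([-0.00057674, -0.00034018, -0.00132629,  0.00066003, -0.00081185,
       -0.00026125]), 'joint_torque': array([ 8.29032106e-04, -4.15240252e+01, -2.76670897e+01, -8.93037554e-05,
        9.95103299e-03, -3.91192657e-06]), 'position': array([0.16578975, 0.60192096, 0.30265128]), 'tool_rot': array([-2.48869154e-04,  1.34006136e-01,  9.90979828e-01, -1.12856111e-03]), 'ft_force': array([-0.08614978,  0.1146765 , -0.46919317]), 'torque': array([-0.00638776,  0.02672864, -0.00678602]), 'width': 0.9986318026761473}
scene [[489.2, 0.0, 267.5], [0.0, 489.2, 209.2], [0.0, 0.0, 1.0]] [[-0.732, -0.682, 0.009, 0.364], [0.358, -0.373, 0.856, -0.215], [-0.58, 0.629, 0.517, -0.668], [0.0, 0.0, 0.0, 1.0]] ['frame', 'mtx', 'camera_from_world']
top [[422.9, 0.0, 287.6], [0.0, 422.9, 215.2], [0.0, 0.0, 1.0]] [[0.013, -1.0, 0.008, 0.064], [0.997, 0.014, 0.07, -0.463], [-0.07, 0.007, 0.998, -1.035], [0.0, 0.0, 0.0, 1.0]] ['frame', 'mtx', 'camera_from_world']
wrist [[325.2, 0.0, 278.4], [0.0, 325.2, 208.0], [0.0, 0.0, 1.0]] [[0.264, 0.964, -0.003, -0.624], [-0.927, 0.253, -0.278, 0.037], [-0.267, 0.076, 0.961, -0.379], [0.0, 0.0, 0.0, 1.0]] ['frame', 'mtx', 'camera_from_world']
```

View pics/top0.png

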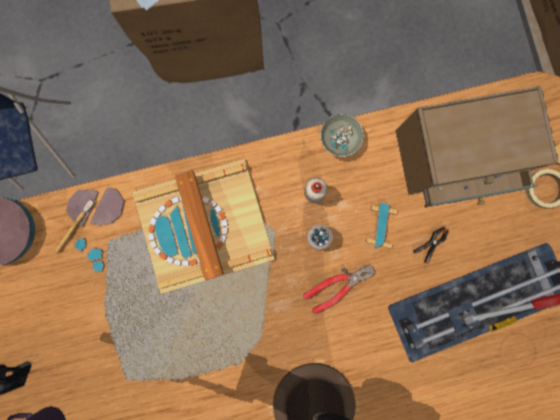

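View pics/scene0.png

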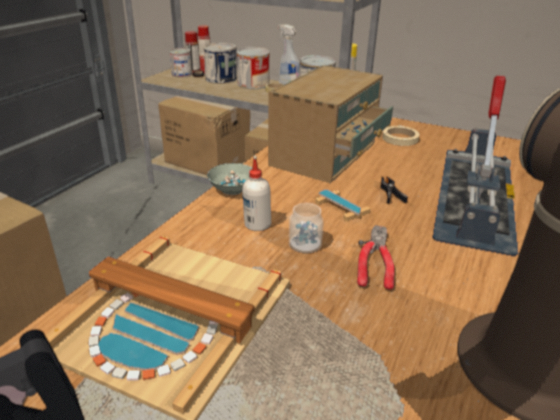

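View pics/wrist0.png

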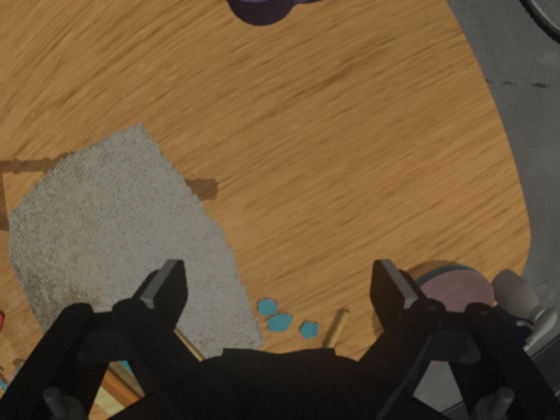

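```bash
python3 - <<'E'
import cv2
a=cv2.imread("pics/top0.png")
cv2.imwrite("pics/tb.png",cv2.resize(a[150:300,120:290],None,fx=4.5,fy=4,interpolation=cv2.INTER_CUBIC)[:600,:765])
cv2.imwrite("pics/ts.png",cv2.resize(a[165:265,290:410],None,fx=6,fy=6,interpolation=cv2.INTER_CUBIC))
s=cv2.imread("pics/scene0.png")
cv2.imwrite("pics/ss.png",cv2.resize(s[230:420,50:300],None,fx=3,fy=3,interpolation=cv2.INTER_CUBIC))
E
```

```text
(no output)
```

View pics/tb.png

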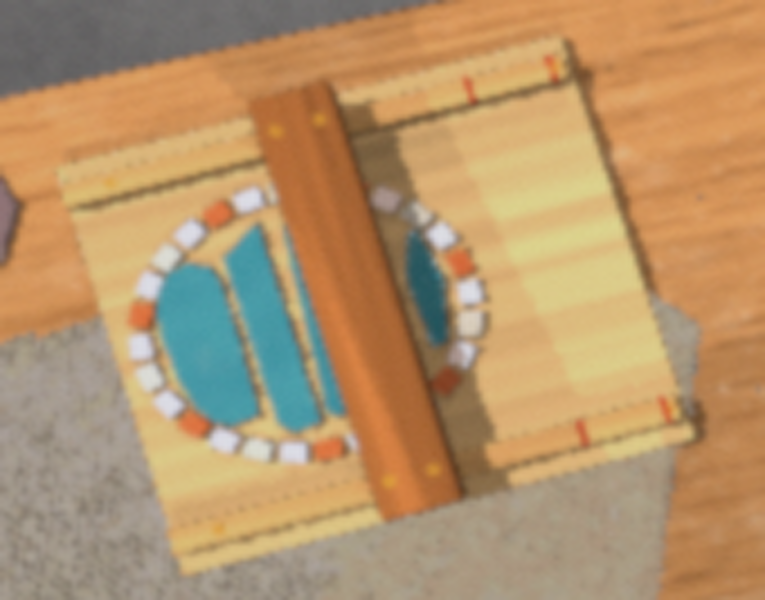

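View pics/ts.png

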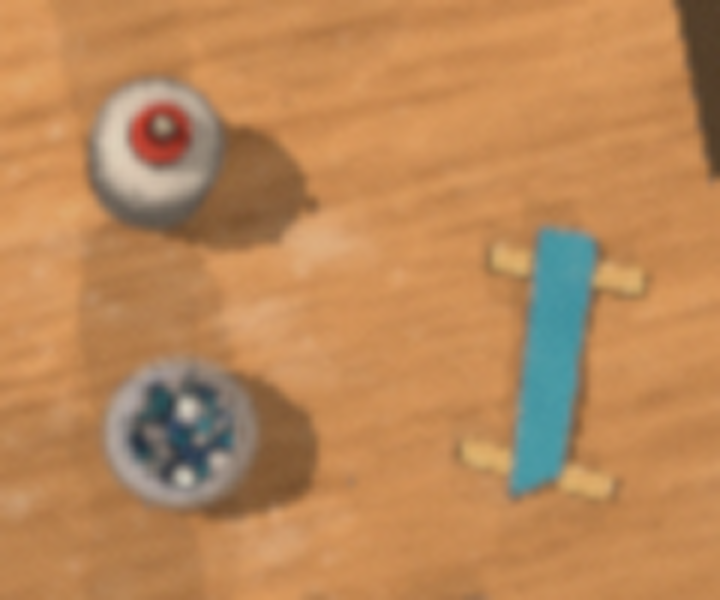

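View pics/ss.png

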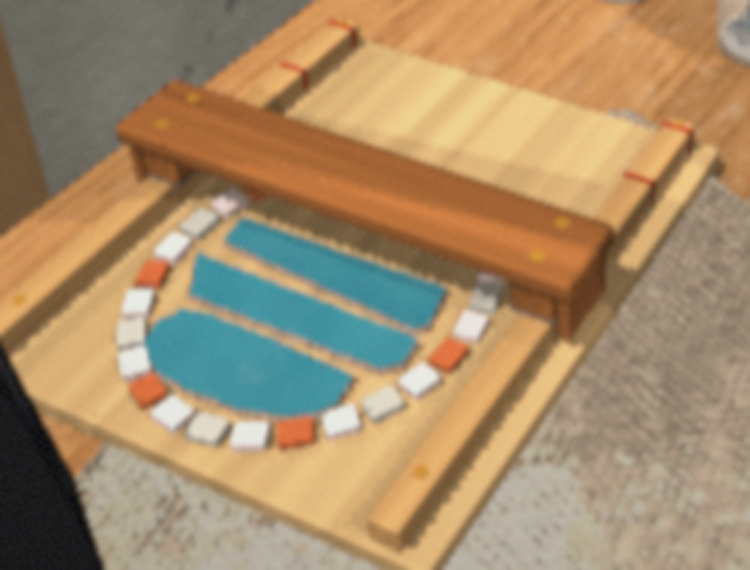

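```bash
cat > h.py <<'E'
from cell import *
import numpy as np, cv2
from scipy.spatial.transform import Rotation as R
def q2R(q): return R.from_quat([q[1],q[2],q[3],q[0]])
def ray(d,u,v,fish=False):
    K=d["mtx"]; T=d["camera_from_world"]
    x=(u-K[0,2])/K[0,0]; y=(v-K[1,2])/K[1,1]
    if fish:
        r=np.hypot(x,y); s=np.sin(r)/r if r>1e-9 else 1.; c=np.array([x*s,-y*s,-np.cos(r)])
    else: c=np.array([x,-y,-1.])
    o=-T[:3,:3].T@T[:3,3]; return o,T[:3,:3].T@c
def onplane(d,u,v,z,fish=False):
    o,r=ray(d,u,v,fish); return o+r*(z-o[2])/r[2]
def proj(d,P,fish=False):
    T=d["camera_from_world"];K=d["mtx"]; c=T[:3,:3]@np.asarray(P)+T[:3,3]; p=np.array([c[0],-c[1],-c[2]])
    if fish:
        rr=np.hypot(p[0],p[1]); th=np.arctan2(rr,p[2]); xy=p[:2]/rr*th
    else: xy=p[:2]/p[2]
    return xy*K[0,0]+K[:2,2]
def goto(pos,yaw,n=1,obs=None):
    """tool down, tool y axis (jaw) heading yaw in world; prints per-row numbers for n equal rows"""
    s=obs or observe(); Rc=q2R(s["tool_rot"])
    y=np.array([np.cos(yaw),np.sin(yaw),0]); z=np.array([0,0,-1.]); x=np.cross(y,z)
    Rt=R.from_matrix(np.stack([x,y,z],1))
    d=Rc.inv().apply(np.asarray(pos)-s["position"]); rv=(Rc.inv()*Rt).as_rotvec()
    print("shift mm",(d*1e3).round(1),"rot deg",np.degrees(rv).round(1),"minrows",max(np.linalg.norm(d)/.0625,np.degrees(np.linalg.norm(rv))/10.7).round(1))
    print("per row for",n,":",(d/.8/n).round(4).tolist(),(rv/np.pi/n).round(4).tolist())
def st():
    s=observe(); Rm=q2R(s["tool_rot"]).as_matrix()
    print("t",round(s["t"],2),"pos",s["position"].round(4),"jawyaw",np.arctan2(Rm[1,1],Rm[0,1]).round(4),"tilt",Rm[:2,2].round(3),"F",s["ft_force"].round(1),"w",round(float(s["width"]),3),"q",s["qpos"].round(2)); return s
E
python3 - <<'E'
from h import *
d=read_camera("top"); s=read_camera("scene")
def f(x,y): return 120+x/4.5,150+y/4
def p(n,uv,z): print(n,onplane(d,*uv,z).round(4))
for n,c in dict(TL=(62,170),TR=(567,40),BR=(695,432),BL=(183,572)).items(): p(n,f(*c),.014)
for c in [(469,90),(552,68),(583,433),(667,408)]: p("red",f(*c),.028)
for c in [(252,98),(332,83),(387,520),(462,495)]: p("plank",f(*c),.06)
def g(x,y): return 290+x/6,165+y/6
for c in [(538,230),(597,240),(512,497),(560,480)]: p("strip",g(*c),.0165)
p("jar",g(180,432),.076); p("glue",g(162,125),.151)
def h(x,y): return 50+x/3,230+y/3
for n,c in dict(nearBot=(400,555)).items(): pass
st()
E
```

```text
TL [0.5142 0.4544 0.014 ]
TR [0.6002 0.1767 0.014 ]
BR [0.3562 0.1016 0.014 ]
BL [0.2672 0.3791 0.014 ]
red [0.5653 0.2285 0.028 ]
red [0.5797 0.1833 0.028 ]
red [0.3553 0.1619 0.028 ]
red [0.3711 0.1167 0.028 ]
plank [0.5534 0.3389 0.06  ]
plank [0.5631 0.2967 0.06  ]
plank [0.3041 0.2606 0.06  ]
plank [0.3192 0.2218 0.06  ]
strip [ 0.4953 -0.1586  0.0165]
strip [ 0.4915 -0.1832  0.0165]
strip [ 0.3846 -0.1477  0.0165]
strip [ 0.3918 -0.1675  0.0165]
jar [ 0.4084 -0.0054  0.076 ]
glue [0.518  0.0083 0.151 ]
t 0.25 pos [0.1659 0.6023 0.3032] jawyaw 1.302 tilt [-0.    -0.001] F [ 0.2 -0.2  0.4] w 1.0 q [ 1.23  0.31  1.63 -0.    1.2  -0.07]
```

```bash
python3 -c "
from h import *
goto([.42,.27,.28],1.872,8)"
```

```text
shift mm [-333.2 -252.8   23.5] rot deg [ -0.1  -0.  -32.7] minrows 6.7
per row for 8 : [-0.0521, -0.0395, 0.0037] [-0.0, -0.0, -0.0227]
```

Emit:
arm_command --steps '[[[-0.052,-0.039,0.003],[0,0,0],0],[[-0.052,-0.039,0.003],[0,0,0],0],[[-0.052,-0.039,0.003],[0,0,0],0],[[-0.052,-0.039,0.003],[0,0,0],0],[[-0.052,-0.039,0.003],[0,0,0],0]]'

```text
t: 0.88
position: [0.3275, 0.3944, 0.2908]
tool_rot: [0.001, 0.13, 0.992, 0.001]
ft_force: [0.1, -0.5, -0.2]
width: 1.001
```

```bash
python3 -c "
from h import *
st();goto([.42,.27,.28],1.872,5)"
```

```text
t 0.88 pos [0.3275 0.3944 0.2908] jawyaw 1.3099 tilt [0.001 0.002] F [ 0.1 -0.5 -0.2] w 1.001 q [ 0.79  0.1   1.91  0.    1.13 -0.52]
shift mm [-121.4  -96.4   10.7] rot deg [  0.1   0.1 -32.2] minrows 3.0
per row for 5 : [-0.0304, -0.0241, 0.0027] [0.0001, 0.0001, -0.0358]
```

Emit:
arm_command --steps '[[[-0.03,-0.024,0.003],[0,0,-0.045],0],[[-0.026,-0.028,0.003],[0,0,-0.045],0],[[-0.022,-0.031,0.003],[0,0,-0.045],0],[[-0.018,-0.034,0.003],[0,0,-0.045],0],[[-0.015,-0.035,0.003],[0,0,0],0]]'

```text
t: 1.5
position: [0.4246, 0.2674, 0.2787]
tool_rot: [0.001, -0.16, 0.987, 0.001]
ft_force: [0.4, 0.4, -0.4]
width: 1.001
```

```bash
python3 -c "
from h import *
st();goto([.42,.27,.28],1.872,1)
d=read_camera('wrist'); cv2.imwrite('pics/w1.png',d['frame'][:,:,::-1]); np.savez('w1.npz',**d)
T=d['camera_from_world'];print(-T[:3,:3].T@T[:3,3])"
```

```text
t 1.5 pos [0.4246 0.2674 0.2787] jawyaw 1.8917 tilt [0.002 0.002] F [ 0.4  0.4 -0.4] w 1.001 q [ 0.48  0.1   1.94  0.    1.1  -1.42]
shift mm [ 3.5  3.9 -1.3] rot deg [0.1 0.2 1.1] minrows 0.1
per row for 1 : [0.0044, 0.0048, -0.0017] [0.0003, 0.0009, 0.0063]
[0.35716649 0.24512948 0.34869547]
```

View pics/w1.png

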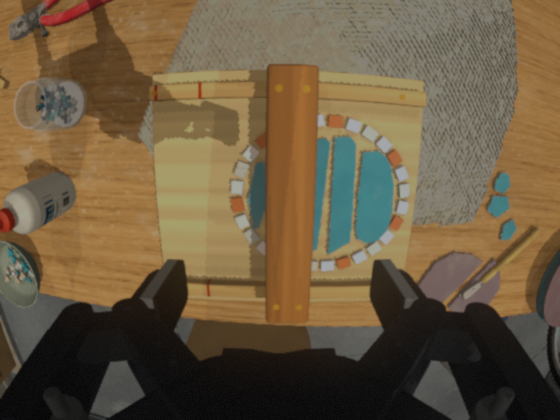

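```bash
python3 - <<'E'
import cv2
a=cv2.imread("pics/w1.png")
cv2.imwrite("pics/w1z.png",cv2.resize(a[55:335,145:435],None,fx=2.7,fy=2.1,interpolation=cv2.INTER_CUBIC))
E
```

```text
(no output)
```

View pics/w1z.png

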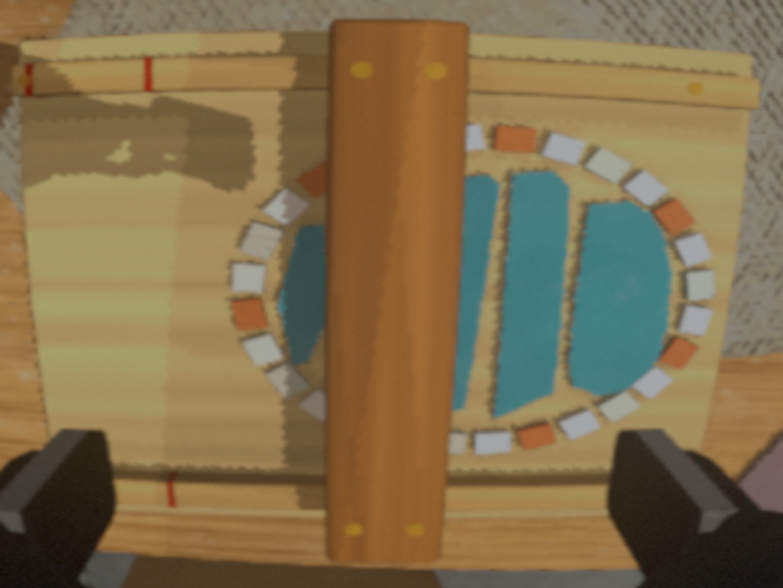

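```bash
python3 - <<'E'
from h import *
d=dict(np.load("w1.npz"))
def f(x,y): return 145+x/2.7,55+y/2.1
def p(n,c,z): 
    P=onplane(d,*f(*c),z,True); print(n,P.round(4)); return P
c=[p("plank",c,.06) for c in [(331,22),(468,23),(441,560),(328,558)]]
print("mid",np.mean(c,0), "yaw",[np.arctan2(*(b-a)[1::-1]) for a,b in [(c[0],c[3]),(c[1],c[2])]], [np.linalg.norm(b-a) for a,b in [(c[0],c[3]),(c[1],c[2]),(c[0],c[1]),(c[2],c[3])]])
r=[p("red",c,.028) for c in [(28,80),(148,75),(171,490)]]
p("bd",(22,42),.014);p("bd",(752,55),.014)
print([p("brass",c,.06) for c in [(361,70),(435,70),(414,530),(353,530)]])
yaw=np.arctan2(*(r[2]-r[1])[1::-1]);print("board yaw",yaw, np.linalg.norm(r[2]-r[1]))
E
```

```text
plank [0.3176 0.2221 0.06  ]
plank [0.3034 0.2641 0.06  ]
plank [0.5486 0.3433 0.06  ]
plank [0.5613 0.2998 0.06  ]
mid [0.43271328 0.28233991 0.06      ] yaw [np.float64(0.308472674457757), np.float64(0.312281291646777)] [np.float64(0.2558338632333649), np.float64(0.2576538095147867), np.float64(0.04431516844945498), np.float64(0.04530273257493701)]
red [0.3703 0.118  0.028 ]
red [0.3562 0.1633 0.028 ]
red [0.563  0.2288 0.028 ]
bd [0.3526 0.1039 0.014 ]
bd [0.2652 0.3797 0.014 ]
brass [0.3341 0.2378 0.06  ]
brass [0.3263 0.2605 0.06  ]
brass [0.534  0.3264 0.06  ]
brass [0.5413 0.3037 0.06  ]
[array([0.33407415, 0.23783936, 0.06      ]), array([0.3262628 , 0.26045675, 0.06      ]), array([0.53397453, 0.32636831, 0.06      ]), array([0.54134907, 0.30374623, 0.06      ])]
board yaw 0.30708310400449557 0.216934042731876
```

```bash
python3 -c "
from h import *
st();goto([.4335,.281,.108],1.876,4)"
```

```text
t 1.55 pos [0.4267 0.2652 0.2785] jawyaw 1.8899 tilt [ 0.005 -0.001] F [ 1.3 -1.4  1.1] w 1.002 q [ 0.47  0.1   1.94 -0.    1.1  -1.42]
shift mm [-10.7  13.2 170.5] rot deg [-0.1  0.2  0.8] minrows 2.7
per row for 4 : [-0.0034, 0.0041, 0.0533] [-0.0002, 0.0003, 0.0011]
```

Emit:
arm_command --steps '[[[-0.013,0.016,0.03],[0,0,0.004],0],[[0,0,0.05],[0,0,0],0],[[0,0,0.05],[0,0,0],0],[[0,0,0.04],[0,0,0],0],[[0,0,0],[0,0,0],0]]'

```text
t: 2.17
position: [0.4355, 0.2812, 0.1408]
tool_rot: [0.004, -0.15, 0.989, 0.0]
ft_force: [0.0, 0.7, -0.7]
width: 1.001
```

```bash
python3 -c "
from h import *
st();goto([.4335,.281,.108],1.876,1)"
```

```text
t 2.17 pos [0.4355 0.2812 0.1408] jawyaw 1.8725 tilt [0.008 0.002] F [ 0.   0.7 -0.7] w 1.001 q [ 0.49  0.33  1.99 -0.    0.81 -1.38]
shift mm [ 2.3  0.4 32.8] rot deg [-0.   0.5 -0.2] minrows 0.5
per row for 1 : [0.0029, 0.0005, 0.0409] [-0.0002, 0.0027, -0.0011]
```

Emit:
arm_command --steps '[[[0.002,0,0.02],[0,0.003,0],0],[[0,0,0.02],[0,0,0],0],[[0,0,0],[0,0,0],0],[[0,0,0],[0,0,0],0],[[0,0,0],[0,0,0],0]]'

```text
t: 2.8
position: [0.4368, 0.2826, 0.1107]
tool_rot: [0.003, -0.15, 0.989, 0.001]
ft_force: [-0.5, 0.4, -0.3]
width: 1.004
```

```bash
python3 -c "
from h import *
st();goto([.4335,.281,.108],1.876,1)
d=read_camera('scene'); cv2.imwrite('pics/s2.png',d['frame'][:,:,::-1])"
```

```text
t 2.8 pos [0.4368 0.2826 0.1107] jawyaw 1.8727 tilt [0.005 0.002] F [-0.5  0.4 -0.3] w 1.004 q [ 0.49  0.38  2.   -0.    0.76 -1.38]
shift mm [ 3.6 -0.5  2.7] rot deg [ 0.   0.3 -0.2] minrows 0.1
per row for 1 : [0.0045, -0.0006, 0.0033] [0.0002, 0.0019, -0.0011]
```

View pics/s2.png

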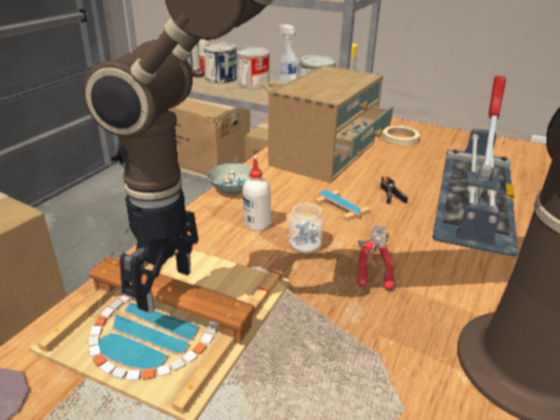

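Emit:
arm_command --steps '[[[0.003,0,0.003],[0,0,0],0.2],[[0,0,0],[0,0,0],0.4],[[0,0,0],[0,0,0],0.6],[[0,0,0],[0,0,0],0.8],[[0,0,0],[0,0,0],0.8]]' --grip_force 25

```text
t: 3.48
position: [0.435, 0.2822, 0.1092]
tool_rot: [0.004, -0.15, 0.989, 0.001]
ft_force: [0.2, 0.2, 0.9]
width: 0.532
```

```bash
python3 -c "
from h import *
st()"
```

```text
t 3.48 pos [0.435  0.2822 0.1092] jawyaw 1.8727 tilt [0.008 0.004] F [0.2 0.2 0.9] w 0.532 q [ 0.49  0.38  2.   -0.    0.75 -1.38]
```

Emit:
arm_command --steps '[[[0,-0.006,0],[0,0,0],0.8],[[0,-0.012,0],[0,0,0],0.8],[[0,-0.014,0],[0,0,0],0.8],[[0,-0.014,0],[0,0,0],0.8],[[0,-0.014,0],[0,0,0],0.8]]'

```text
t: 4.1
position: [0.45, 0.2344, 0.1092]
tool_rot: [0.004, -0.15, 0.989, 0.002]
ft_force: [-1.0, 3.0, 0.9]
width: 0.531
```

```bash
python3 -c "
from h import *
st();goto([.4673,.173,.109],1.876,1)"
```

```text
t 4.1 pos [0.45   0.2344 0.1092] jawyaw 1.8724 tilt [0.007 0.005] F [-1.   3.   0.9] w 0.531 q [ 0.39  0.36  2.03  0.    0.74 -1.48]
shift mm [  1.7 -63.8  -0. ] rot deg [ 0.2  0.5 -0.2] minrows 1.0
per row for 1 : [0.0022, -0.0797, -0.0] [0.0009, 0.0028, -0.0011]
```

Emit:
arm_command --steps '[[[0,-0.015,0],[0,0,0],0.8],[[0,-0.015,0],[0,0,0],0.8],[[0,-0.015,0],[0,0,0],0.8],[[0,-0.015,0],[0,0,0],0.8],[[0,-0.01,0],[0,0,0],0.8]]'

```text
t: 4.72
position: [0.4679, 0.1765, 0.1092]
tool_rot: [0.004, -0.149, 0.989, 0.002]
ft_force: [-1.4, 4.1, 1.4]
width: 0.536
```

```bash
python3 -c "
from h import *
st();goto([.4673,.173,.109],1.876,1)"
```

```text
t 4.72 pos [0.4679 0.1765 0.1092] jawyaw 1.8709 tilt [0.007 0.006] F [-1.4  4.1  1.4] w 0.536 q [ 0.27  0.35  2.05  0.01  0.73 -1.6 ]
shift mm [ 1.6 -3.2  0.2] rot deg [ 0.2  0.5 -0.3] minrows 0.1
per row for 1 : [0.002, -0.004, 0.0002] [0.001, 0.0027, -0.0016]
```

Emit:
arm_command --steps '[[[0,-0.004,0],[0,0,0],0.8],[[0,0,0],[0,0,0],0.8],[[0,0,0],[0,0,0],0.8],[[0,0,0],[0,0,0],0.8],[[0,0,0],[0,0,0],0.8]]'

```text
t: 5.35
position: [0.4691, 0.1727, 0.1092]
tool_rot: [0.004, -0.15, 0.989, 0.002]
ft_force: [-0.7, 0.8, 0.8]
width: 0.537
```

```bash
python3 -c "
from h import *
st();goto([.4673,.173,.109],1.876,1)
for n in ['top','scene','wrist']:
  d=read_camera(n); cv2.imwrite(f'pics/{n}3.png',d['frame'][:,:,::-1]); np.savez(n+'3.npz',**d)
a=cv2.imread('pics/scene3.png')
cv2.imwrite('pics/scene3z.png',cv2.resize(a[210:400,40:320],None,fx=2.8,fy=2.8,interpolation=cv2.INTER_CUBIC))
"
```

```text
t 5.35 pos [0.4691 0.1727 0.1092] jawyaw 1.871 tilt [0.008 0.005] F [-0.7  0.8  0.8] w 0.537 q [ 0.26  0.35  2.05  0.    0.73 -1.61]
shift mm [1.6 0.8 0.2] rot deg [ 0.1  0.5 -0.3] minrows 0.1
per row for 1 : [0.002, 0.001, 0.0002] [0.0007, 0.0027, -0.0016]
```

View pics/scene3z.png

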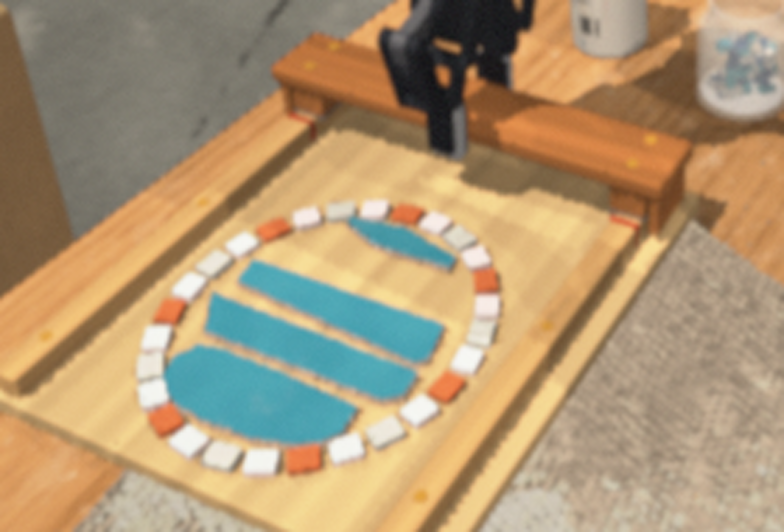

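View pics/wrist3.png

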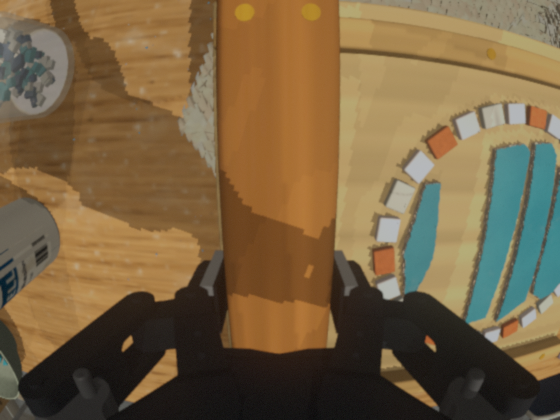

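```bash
python3 - <<'E'
import cv2
a=cv2.imread('pics/scene3.png')
b=a[235:265,125:165]; c=a[275:300,245:285]
cv2.imwrite('pics/z1.png',cv2.resize(b,None,fx=14,fy=14,interpolation=cv2.INTER_CUBIC))
cv2.imwrite('pics/z2.png',cv2.resize(c,None,fx=14,fy=14,interpolation=cv2.INTER_CUBIC))
t=cv2.imread('pics/top3.png')
cv2.imwrite('pics/z3.png',cv2.resize(t[150:300,190:290],None,fx=4,fy=4,interpolation=cv2.INTER_CUBIC))
E
```

```text
(no output)
```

View pics/z1.png

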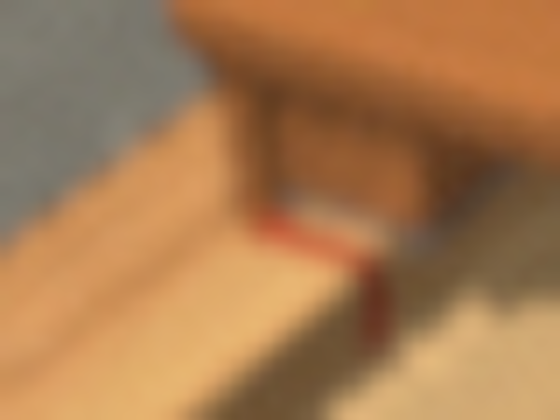

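View pics/z2.png

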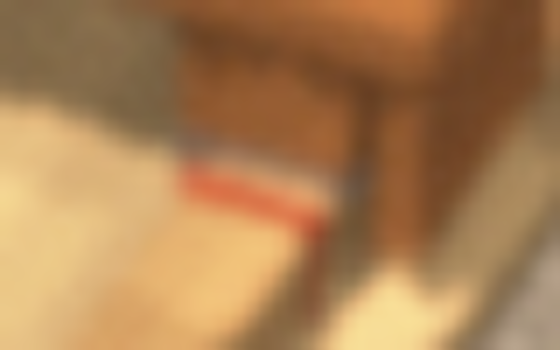

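View pics/z3.png

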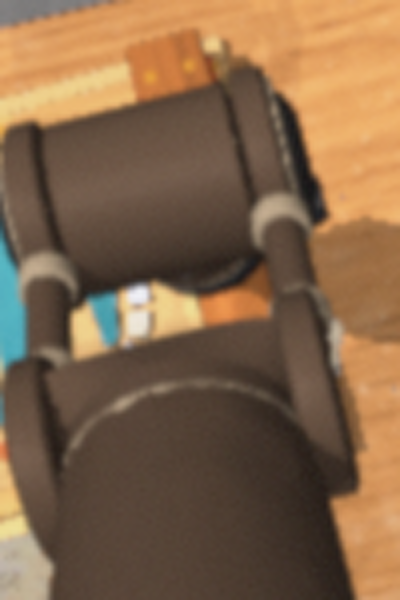

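```bash
python3 - <<'E'
from h import *
d=dict(np.load('scene3.npz'))
yaw=.305; xb=np.array([np.cos(yaw),np.sin(yaw),0]); yb=np.array([-np.sin(yaw),np.cos(yaw),0])
c=np.array([.4690,.1727,.028])
for n,sx,(ox,oy) in [("far",110,(125,235)),("near",-110,(245,275))]:
  for dy in [19,23.5]:
    for dz in [0,2,5]:
      u=proj(d,c+xb*sx*1e-3+yb*dy*1e-3+[0,0,dz*1e-3]); print(n,dy,dz,((u-[ox,oy])*14).round())
E
```

```text
far 19 0 [338. 214.]
far 19 2 [336. 201.]
far 19 5 [334. 181.]
far 23.5 0 [316. 234.]
far 23.5 2 [314. 221.]
far 23.5 5 [311. 201.]
near 19 0 [268. 168.]
near 19 2 [268. 155.]
near 19 5 [269. 134.]
near 23.5 0 [251. 192.]
near 23.5 2 [251. 178.]
near 23.5 5 [251. 157.]
```

Emit:
arm_command --steps '[[[0,0,0],[0,0,0],0.3],[[0,0,0],[0,0,0],0.0],[[0,0,0],[0,0,0],0],[[0,0,0],[0,0,0],0],[[0,0,-0.02],[0,0,0],0]]'

```text
t: 6.12
position: [0.4674, 0.172, 0.1241]
tool_rot: [0.002, -0.15, 0.989, 0.001]
ft_force: [0.4, -0.1, 0.1]
width: 0.996
```

Emit:
arm_command --steps '[[[0,0,-0.06],[0,0,0],0],[[0,0,-0.07],[0,0,0],0],[[0,0,-0.07],[0,0,0],0],[[0,0,-0.04],[0,0,0],0],[[0,0.03,0],[0,0,0],0]]'

```text
t: 6.75
position: [0.4606, 0.194, 0.3295]
tool_rot: [0.006, -0.149, 0.989, 0.002]
ft_force: [-0.5, 0.0, -0.7]
width: 0.999
```

```bash
python3 -c "
from h import *
st()
for n in ['scene','wrist']:
  d=read_camera(n); cv2.imwrite(f'pics/{n}4.png',d['frame'][:,:,::-1]); np.savez(n+'4.npz',**d)
a=cv2.imread('pics/scene4.png')
cv2.imwrite('pics/scene4z.png',cv2.resize(a[210:400,40:320],None,fx=2.8,fy=2.8,interpolation=cv2.INTER_CUBIC))
"
```

```text
t 6.75 pos [0.4606 0.194  0.3295] jawyaw 1.8702 tilt [0.012 0.005] F [-0.5  0.  -0.7] w 0.999 q [ 0.31  0.03  1.9   0.    1.19 -1.56]
```

View pics/scene4z.png

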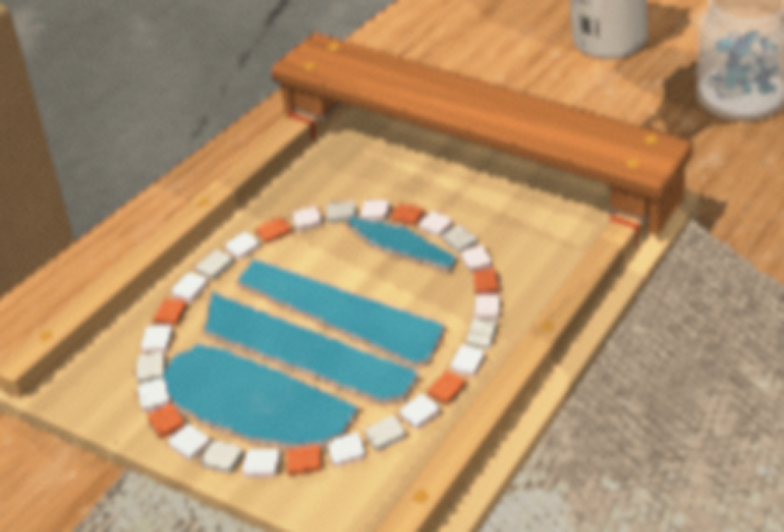

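View pics/wrist4.png

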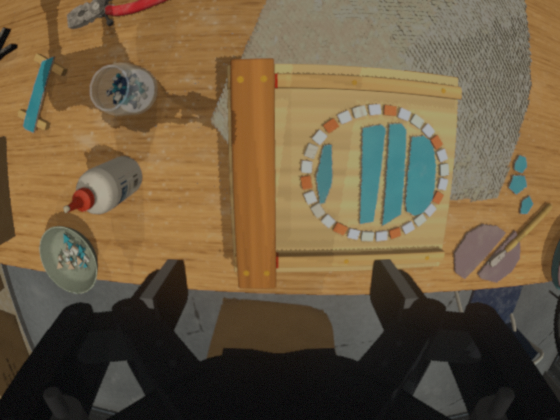

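```bash
python3 - <<'E'
import cv2
a=cv2.imread("pics/wrist4.png")
cv2.imwrite("pics/w4z.png",cv2.resize(a[90:250,295:455],None,fx=3.75,fy=3.75,interpolation=cv2.INTER_CUBIC))
cv2.imwrite("pics/w4b.png",cv2.resize(a[50:295,220:300],None,fx=2.4,fy=2.4,interpolation=cv2.INTER_CUBIC))
E
```

```text
(no output)
```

View pics/w4z.png

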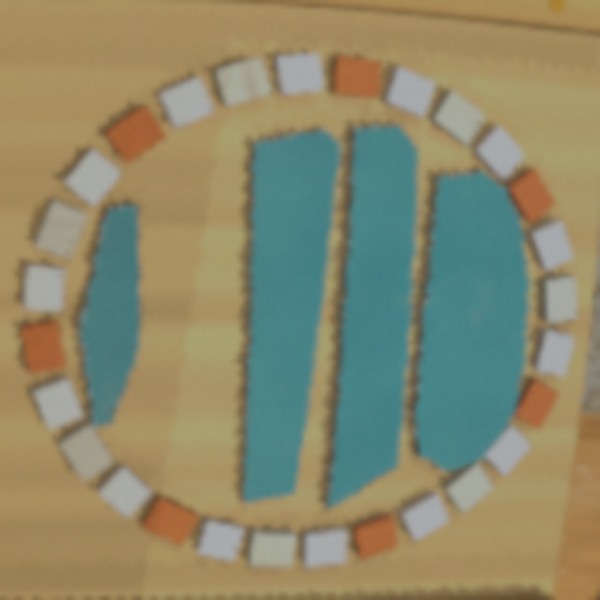

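View pics/w4b.png

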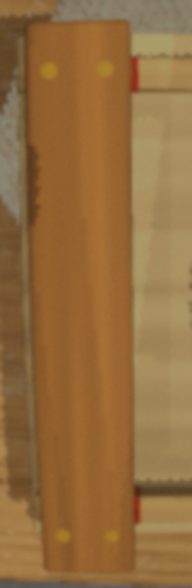

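```bash
cat >> h.py <<'E'
yaw=.305; xb=np.array([np.cos(yaw),np.sin(yaw),0]); yb=np.array([-np.sin(yaw),np.cos(yaw),0])
E
python3 - <<'E'
from h import *
d=dict(np.load("wrist4.npz"))
f=lambda x,y:(295+x/3.75,90+y/3.75)
g=lambda x,y:(220+x/2.4,50+y/2.4)
def p(n,uv,z):
    P=onplane(d,*uv,z,True); print(n,P.round(4),"b:",(P@xb*1e3).round(1),(P@yb*1e3).round(1)); return P
a=[p(n,f(*c),.019) for n,c in [("L top",(137,205)),("L bot",(139,345)),("R top",(252,140)),("R mid",(247,300)),("R bot",(243,498)),("near tiles",(192,118)),("near t2",(235,105)),("far tile",(170,500)),("far t2",(205,522))]]
b=[p("brass",g(*c),.06) for c in [(49,70),(105,69),(112,536),(63,536)]]
m=np.mean(b,0); print("bridge",m.round(4),"b",m@xb*1e3,m@yb*1e3)
k=[p("corner",g(*c),.06) for c in [(28,22),(130,20),(133,570),(43,570)]]
m=np.mean(k,0); print("bridge",m.round(4),"b",m@xb*1e3,m@yb*1e3)
P=np.array([.4675,.173,.028]); print("park b",P@xb*1e3,P@yb*1e3)
E
```

```text
L top [0.4066 0.247  0.019 ] b: 462.0 113.5
L bot [0.449  0.2625 0.019 ] b: 507.1 115.5
R top [0.3749 0.2755 0.019 ] b: 440.4 150.1
R mid [0.424  0.2914 0.019 ] b: 491.9 150.6
R bot [0.4874 0.3146 0.019 ] b: 559.4 153.7
near tiles [0.3749 0.2548 0.019 ] b: 434.1 130.5
near t2 [0.3663 0.2666 0.019 ] b: 429.5 144.3
far tile [0.4954 0.2906 0.019 ] b: 559.8 128.4
far t2 [0.4993 0.305  0.019 ] b: 567.8 141.0
brass [0.3678 0.1287 0.06  ] b: 389.5 12.3
brass [0.3607 0.1515 0.06  ] b: 389.6 36.2
brass [0.568  0.2174 0.06  ] b: 607.1 36.8
brass [0.5754 0.1945 0.06  ] b: 607.2 12.7
bridge [0.468 0.173 0.06 ] b 498.3244799259449 24.514224669953183
corner [0.3498 0.1137 0.06  ] b: 367.8 3.4
corner [0.337  0.1553 0.06  ] b: 368.1 46.9
corner [0.5835 0.2329 0.06  ] b: 626.5 46.9
corner [0.5974 0.1899 0.06  ] b: 626.9 1.7
bridge [0.4669 0.1729 0.06  ] b 497.3194514246679 24.727859452102365
park b 497.87416963661474 24.628463383887
```

```bash
python3 -c "
from h import *
goto([.44,-.164,.28],1.445,7)"
```

```text
shift mm [ 125.5 -337.4   45.2] rot deg [ 0.2  0.4 24.6] minrows 5.8
per row for 7 : [0.0224, -0.0603, 0.0081] [0.0002, 0.0003, 0.0195]
```

Emit:
arm_command --steps '[[[0.022,-0.06,0],[0,0,0.02],0],[[0.018,-0.062,0],[0,0,0.02],0],[[0.014,-0.063,0],[0,0,0.02],0],[[0.01,-0.063,0],[0,0,0.02],0],[[0.006,-0.063,0],[0,0,0.02],0]]'

```text
t: 7.48
position: [0.4455, -0.0658, 0.3267]
tool_rot: [0.004, 0.005, 1.0, 0.001]
ft_force: [0.8, -0.0, 0.2]
width: 1.002
```

```bash
python3 -c "
from h import *
st();goto([.44,-.164,.27],1.445,3)"
```

```text
t 7.47 pos [ 0.4455 -0.0658  0.3267] jawyaw 1.5611 tilt [0.008 0.003] F [ 0.8 -0.   0.2] w 1.002 q [-0.25 -0.07  2.    0.    1.2  -1.81]
shift mm [  5.  -98.4  56.4] rot deg [0.2 0.4 6.6] minrows 1.8
per row for 3 : [0.0021, -0.041, 0.0235] [0.0003, 0.0008, 0.0123]
```

Emit:
arm_command --steps '[[[0.001,-0.041,0.02],[0,0.002,0.012],0],[[0,-0.041,0.025],[0,0,0.012],0],[[0,-0.035,0.025],[0,0,0.01],0],[[0,0,0],[0,0,0],0],[[0,0,0],[0,0,0],0]]'

```text
t: 8.1
position: [0.4373, -0.1665, 0.27]
tool_rot: [-0.0, 0.063, 0.998, 0.001]
ft_force: [0.3, 0.9, -0.3]
width: 1.003
```

```bash
python3 -c "
from h import *
st()
for n in ['wrist']:
  d=read_camera(n); cv2.imwrite(f'pics/{n}5.png',d['frame'][:,:,::-1]); np.savez(n+'5.npz',**d)
"
```

```text
t 8.1 pos [ 0.4373 -0.1665  0.27  ] jawyaw 1.4448 tilt [-0.     0.002] F [ 0.3  0.9 -0.3] w 1.003 q [-0.46  0.04  2.02  0.    1.08 -1.9 ]
```

View pics/wrist5.png

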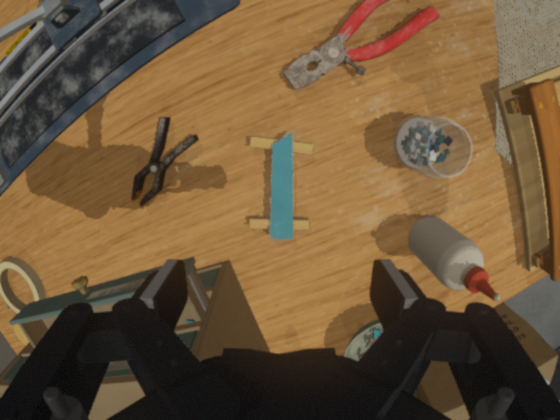

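```bash
python3 - <<'E'
from h import *
d=dict(np.load("wrist5.npz")); im=d["frame"]
hsv=cv2.cvtColor(im,cv2.COLOR_RGB2HSV)
m=cv2.inRange(hsv,(85,100,70),(105,255,255)); m[:120]=0;m[245:]=0;m[:,:255]=0;m[:,305:]=0
n,l,s,c=cv2.connectedComponentsWithStats(m); i=1+np.argmax(s[1:,4]); print(s[i]); m=(l==i).astype(np.uint8)
v,u=np.nonzero(m)
P=np.array([onplane(d,a,b,.0165,True)[:2] for a,b in zip(u,v)])
r=cv2.minAreaRect((P*1e4).astype(np.float32)); print(np.array(r[0])/1e4,np.array(r[1])/10,r[2])
# slicewise midline
h=-0.126
for _ in range(5):
    e=np.array([np.cos(h),np.sin(h)]); f=np.array([-e[1],e[0]])
    c0=P.mean(0); s_=(P-c0)@e; w=(P-c0)@f
    bins=np.arange(-.045,.046,.005); mid=[];wid=[];xs=[]
    for b in bins:
        k=abs(s_-b)<.003; lo,hi=w[k].min(),w[k].max(); mid.append((lo+hi)/2);wid.append(hi-lo);xs.append(b)
    q=np.polyfit(xs,mid,1); h+=q[0]
print("heading",h,"centroid",c0,"ends",s_.min(),s_.max(),"widths mm",(np.array(wid)*1e3).round(1))
cm=c0+e*(s_.min()+s_.max())/2+f*q[1]; print("middle",cm)
cv2.imwrite("pics/w5z.png",cv2.resize(im[125:250,235:325,::-1],None,fx=4.5,fy=4.5,interpolation=cv2.INTER_CUBIC))
# top check
t=read_camera("top"); im=t["frame"]; cv2.imwrite("pics/top5.png",im[:,:,::-1])
print(onplane(d,430,150,.0,True), onplane(d,445,255,0,True))
E
```

```text
[ 272  136   20  102 1668]
[ 0.43969292 -0.16355116] [ 19.97488403 106.39611816] 83.43861389160156
heading -0.11647479594221952 centroid [ 0.43817932 -0.16270407] ends -0.051612132610921894 0.05478223703653259 widths mm [15.9 16.9 17.  17.  17.1 17.1 18.2 19.3 18.3 17.3 18.4 18.5 19.6 19.7
 19.8 18.8 20.  20.  13.8]
middle [ 0.43972787 -0.16310849]
[0.41861923 0.00832437 0.        ] [0.55246142 0.0316681  0.        ]
```

View pics/w5z.png

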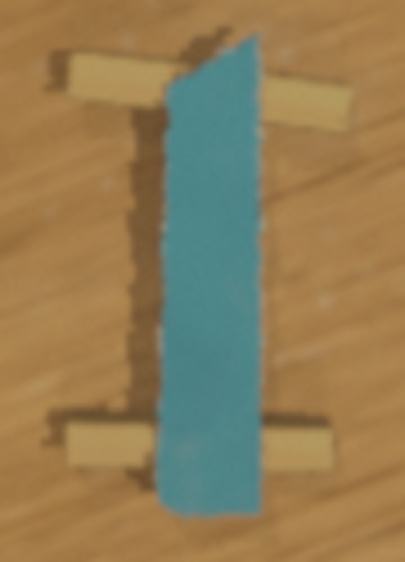

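```bash
python3 -c "
from h import *
st();goto([.440,-.1637,.080],1.451,4)"
```

```text
t 8.2 pos [ 0.4376 -0.1661  0.2702] jawyaw 1.446 tilt [0.001 0.001] F [-0.5  0.6  0.9] w 1.006 q [-0.46  0.04  2.02  0.    1.08 -1.9 ]
shift mm [ -2.    2.4 190.2] rot deg [ 0.1  0.  -0.3] minrows 3.0
per row for 4 : [-0.0006, 0.0008, 0.0594] [0.0001, 0.0, -0.0004]
```

Emit:
arm_command --steps '[[[-0.002,0.003,0.04],[0,0,-0.002],0],[[0,0,0.06],[0,0,0],0],[[0,0,0.06],[0,0,0],0],[[0,0,0.03],[0,0,0],0],[[0,0,0],[0,0,0],0]]'

```text
t: 8.82
position: [0.4461, -0.1612, 0.1206]
tool_rot: [0.007, 0.055, 0.998, -0.002]
ft_force: [-0.1, 0.3, 1.0]
width: 1.002
```

```bash
python3 -c "
from h import *
st();goto([.440,-.1637,.080],1.451,1)"
```

```text
t 8.82 pos [ 0.4461 -0.1612  0.1206] jawyaw 1.4617 tilt [ 0.013 -0.004] F [-0.1  0.3  1. ] w 1.002 q [-0.44  0.29  2.1   0.    0.73 -1.9 ]
shift mm [ 6.3 -3.  40.5] rot deg [-0.1  0.8  0.6] minrows 0.7
per row for 1 : [0.0079, -0.0038, 0.0507] [-0.0008, 0.0043, 0.0034]
```

Emit:
arm_command --steps '[[[0.008,-0.004,0.015],[0,0.004,0.003],0],[[0,0,0.018],[0,0,0],0],[[0,0,0.012],[0,0,0],0],[[0,0,0],[0,0,0],0],[[0,0,0],[0,0,0],0]]'

```text
t: 9.45
position: [0.4424, -0.1647, 0.086]
tool_rot: [0.004, 0.059, 0.998, -0.003]
ft_force: [-0.3, 0.1, -0.3]
width: 1.002
```

```bash
python3 -c "
from h import *
st();goto([.440,-.1637,.080],1.451,1)
d=read_camera('wrist'); cv2.imwrite('pics/w6.png',d['frame'][:,:,::-1])"
```

```text
t 9.45 pos [ 0.4424 -0.1647  0.086 ] jawyaw 1.4532 tilt [ 0.007 -0.006] F [-0.3  0.1 -0.3] w 1.002 q [-0.45  0.36  2.11 -0.    0.66 -1.9 ]
shift mm [2.5 0.7 6. ] rot deg [-0.3  0.4  0.1] minrows 0.1
per row for 1 : [0.0032, 0.0009, 0.0075] [-0.0016, 0.0024, 0.0007]
```

View pics/w6.png

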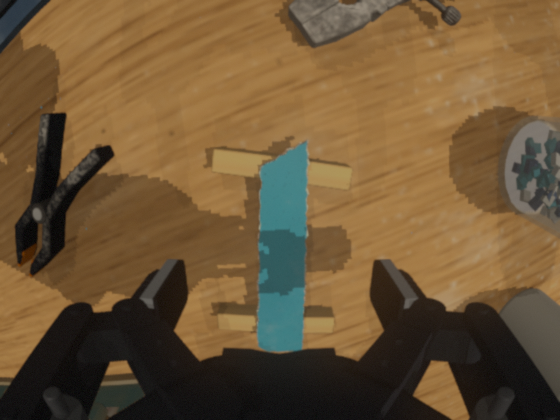

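Emit:
arm_command --steps '[[[0.003,0.001,0.0075],[-0.002,0.003,0],0],[[0,0,0],[0,0,0],0.2],[[0,0,0],[0,0,0],0.4],[[0,0,0],[0,0,0],0.5],[[0,0,0],[0,0,0],0.6]]' --grip_force 30

```text
t: 10.12
position: [0.4405, -0.1638, 0.0803]
tool_rot: [-0.001, 0.059, 0.998, 0.001]
ft_force: [-0.5, -0.1, -0.1]
width: 0.4
```

```bash
python3 -c "
from h import *
st();goto([.440,-.1637,.080],1.451,1)"
```

```text
t 10.12 pos [ 0.4405 -0.1638  0.0803] jawyaw 1.4532 tilt [-0.001  0.001] F [-0.5 -0.1 -0.1] w 0.4 q [-0.45  0.37  2.11  0.    0.66 -1.9 ]
shift mm [0.5 0.1 0.3] rot deg [ 0.1 -0.1  0.1] minrows 0.0
per row for 1 : [0.0006, 0.0001, 0.0004] [0.0004, -0.0004, 0.0007]
```

Well aligned and level; close fully.

Emit:
arm_command --steps '[[[0,0,0],[0,0,0],0.7],[[0,0,0],[0,0,0],0.8],[[0,0,0],[0,0,0],0.9],[[0,0,0],[0,0,0],0.9],[[0,0,0],[0,0,0],0.9]]'

```text
t: 10.75
position: [0.4406, -0.1638, 0.0806]
tool_rot: [-0.0, 0.059, 0.998, 0.001]
ft_force: [0.5, 0.1, 0.7]
width: 0.258
```

```bash
python3 -c "
from h import *
st()
d=read_camera('wrist'); cv2.imwrite('pics/w7.png',d['frame'][:,:,::-1])
d=read_camera('scene'); a=d['frame'][:,:,::-1]; cv2.imwrite('pics/s7.png',cv2.resize(a[150:280,260:430],None,fx=4.5,fy=4.5,interpolation=cv2.INTER_CUBIC))"
```

```text
t 10.75 pos [ 0.4406 -0.1638  0.0806] jawyaw 1.4532 tilt [-0.001  0.001] F [0.5 0.1 0.7] w 0.258 q [-0.45  0.37  2.11  0.    0.66 -1.9 ]
```

View pics/w7.png

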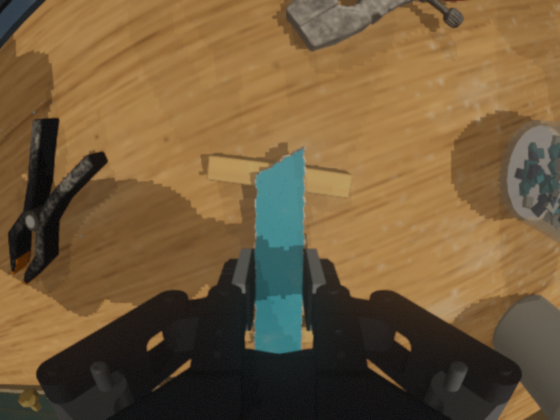

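View pics/s7.png

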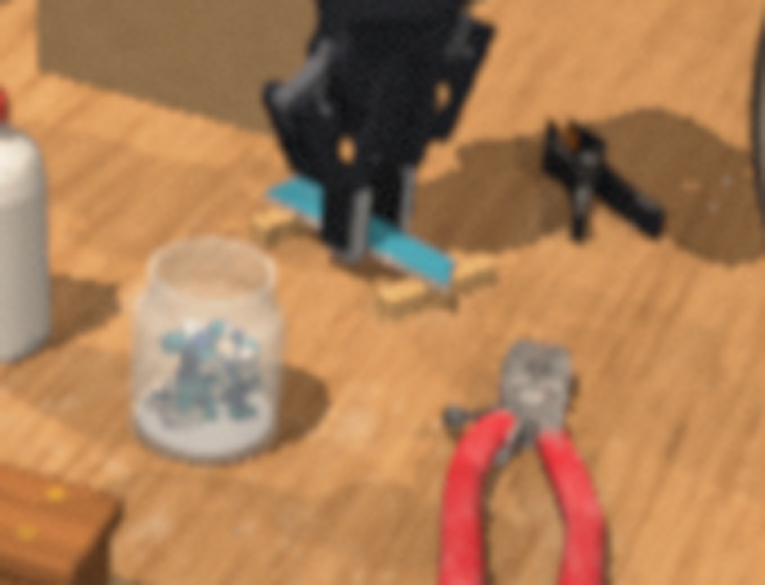

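Emit:
arm_command --steps '[[[0,0,-0.015],[0,0,0],0.9],[[0,0,-0.03],[0,0,0],0.9],[[0,0,-0.05],[0,0,0],0.9],[[0,0,-0.06],[0,0,0],0.9],[[0,0,-0.06],[0,0,0],0.9]]'

```text
t: 11.48
position: [0.4378, -0.1629, 0.2554]
tool_rot: [-0.005, 0.059, 0.998, 0.002]
ft_force: [0.6, 0.2, -0.4]
width: 0.258
```

Emit:
arm_command --steps '[[[0,0,-0.05],[0,0,0],0.9],[[0,0,-0.03],[0,0,0],0.9],[[0,0,0],[0,0,0],0.9],[[0,0,0],[0,0,0],0.9],[[0,0,0],[0,0,0],0.9]]'

```text
t: 12.1
position: [0.4386, -0.1634, 0.3266]
tool_rot: [-0.0, 0.059, 0.998, 0.0]
ft_force: [0.1, 0.1, -0.7]
width: 0.258
```

```bash
python3 -c "
from h import *
st()
d=read_camera('wrist'); cv2.imwrite('pics/w8.png',d['frame'][:,:,::-1]); np.savez('wrist8.npz',**d)
d=read_camera('scene'); a=d['frame'][:,:,::-1]; cv2.imwrite('pics/s8.png',a);np.savez('scene8.npz',**d)"
```

```text
t 12.1 pos [ 0.4386 -0.1634  0.3266] jawyaw 1.4534 tilt [-0.001  0.001] F [ 0.1  0.1 -0.7] w 0.258 q [-0.45 -0.02  1.96  0.    1.2  -1.9 ]
```

View pics/w8.png

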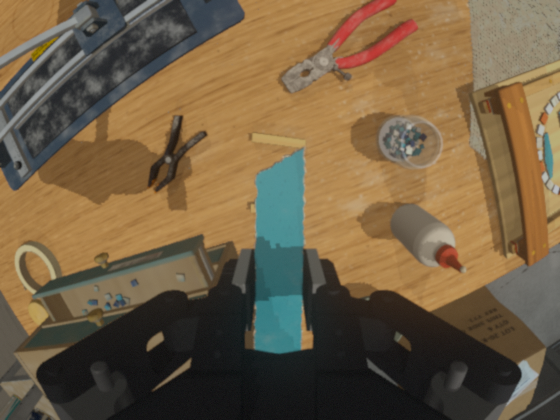

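View pics/s8.png

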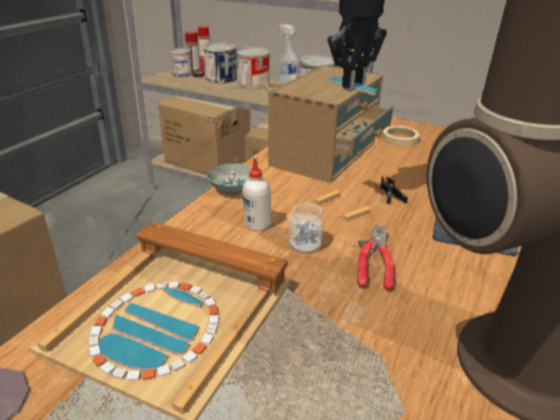

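```bash
cat > strip.py <<'E'
from h import *
def stripmeas(d,pos,Rm,doff=0.0641,rows=(180,345),show=True):
    im=d["frame"].astype(int); diff=im[:,:,2]-im[:,:,0]; z=pos[2]-doff
    L=[];Rr=[]
    for v in range(*rows):
        if 240<v<318: continue
        r=diff[v,225:335]>10
        k=np.nonzero(r)[0]
        if len(k)<30: continue
        L.append((225+k[0]-.5,v)); Rr.append((225+k[-1]+.5,v))
    def tf(pts): return np.array([Rm.T@(onplane(d,u,v,z,True)-pos) for u,v in pts])[:,:2]
    L=tf(L);Rr=tf(Rr)
    a=np.polyfit(L[:,0],L[:,1],1);b=np.polyfit(Rr[:,0],Rr[:,1],1)
    return a,b,L,Rr
E
python3 - <<'E'
from strip import *
d=dict(np.load("wrist8.npz")); s=observe(); Rm=q2R(s["tool_rot"]).as_matrix()
a,b,L,Rr=stripmeas(d,s["position"],Rm)
print(a,b); print("res",np.std(L[:,1]-np.polyval(a,L[:,0])),"x range",L[:,0].min(),L[:,0].max())
m=(a+b)/2; print("mid slope",m[0],"offset at x=0 mm",m[1]*1e3,"widths at x=-.05,0,.05",[(np.polyval(b,x)-np.polyval(a,x))*1e3 for x in (-.05,0,.05)])
z=s["position"][2]-.0641
for uv in [(304,150),(257,173),(255,351),(302,352)]:
    print(uv,(Rm.T@(onplane(d,*uv,z,True)-s["position"])*1e3).round(1))
# finger pads axis check: project TCP points
for p in [[0,0,.054],[0,0,.0641],[0.05,0,.0641],[0.0,.011,.0641],[0,-.011,.0641]]:
    print(p,proj(d,s["position"]+Rm@np.array(p),True).round(1))
E
python3 - <<'E'
import cv2
a=cv2.imread("pics/w8.png"); cv2.imwrite("pics/w8z.png",cv2.resize(a[140:370,220:340],None,fx=2.6,fy=2.6,interpolation=cv2.INTER_CUBIC))
E
```

```text
[ 0.04547271 -0.01116801] [-0.01312461  0.01094245]
res 0.0010630041762541874 x range -0.0428142905709112 0.04402583944985397
mid slope 0.016174050153185092 offset at x=0 mm -0.11277870217130462 widths at x=-.05,0,.05 [np.float64(25.040323946146355), np.float64(22.110457473236515), np.float64(19.180591000326675)]
(304, 150) [56.8 10.6 64.2]
(257, 173) [47.  -9.  64.2]
(255, 351) [-47.9 -12.5  64. ]
(302, 352) [-48.6  12.7  64. ]
[0, 0, 0.054] [278.4 284.3]
[0, 0, 0.0641] [278.4 273.7]
[0.05, 0, 0.0641] [278.5 166. ]
[0.0, 0.011, 0.0641] [302.1 273.6]
[0, -0.011, 0.0641] [254.8 273.5]
```

View pics/w8z.png

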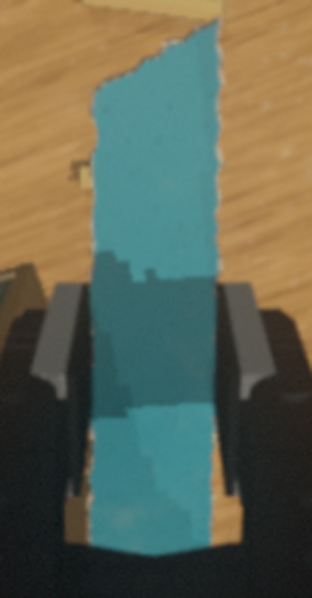

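```bash
python3 - <<'E'
from h import *
t=read_camera("top"); np.savez("top8.npz",**t); a=t["frame"][:,:,::-1]
cv2.imwrite("pics/t8.png",cv2.resize(a[185:285,135:245],None,fx=6,fy=6,interpolation=cv2.INTER_CUBIC))
a=cv2.imread("pics/s8.png")
cv2.imwrite("pics/s8z.png",cv2.resize(a[275:385,80:230],None,fx=5,fy=5,interpolation=cv2.INTER_CUBIC))
E
```

```text
(no output)
```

View pics/t8.png

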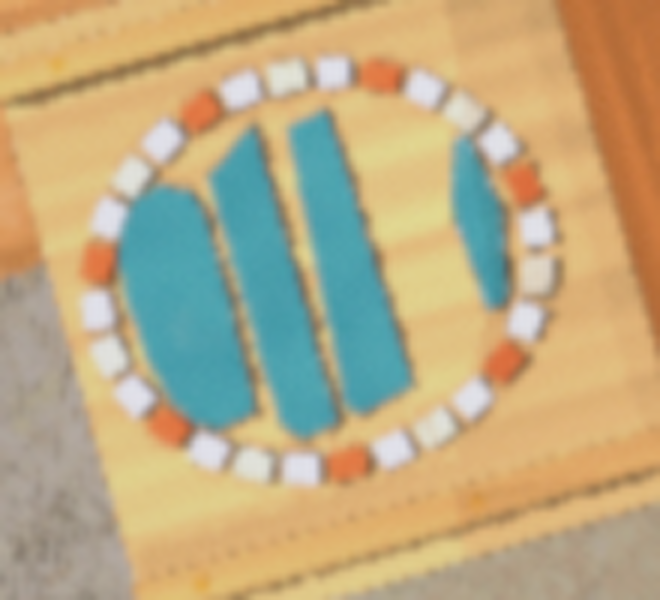

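View pics/s8z.png

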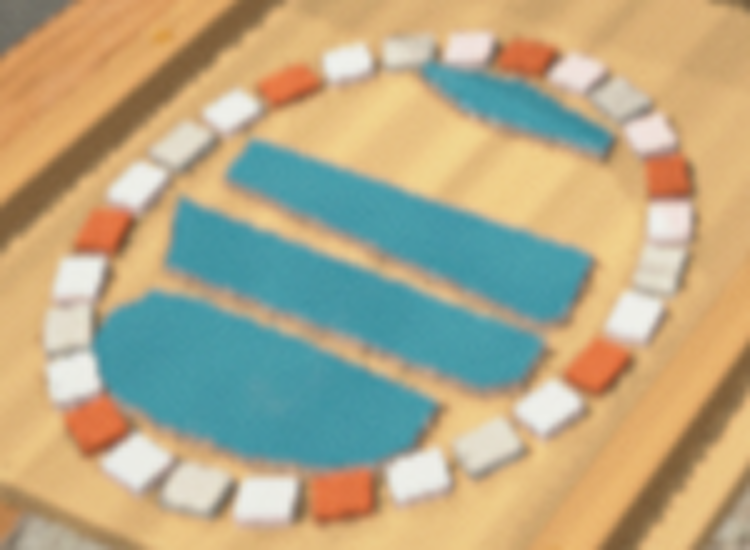

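```bash
python3 - <<'E'
from h import *
t=dict(np.load("top8.npz"))
f=lambda x,y:(135+(x+.5)/6-.5,185+(y+.5)/6-.5)
s=dict(np.load("scene8.npz"))
g=lambda x,y:(80+(x+.5)/5-.5,275+(y+.5)/5-.5)
def p(n,d,uv,z=.019):
    P=onplane(d,*uv,z); print(n,P.round(4),"b:",(P@xb*1e3).round(1),(P@yb*1e3).round(1)); return P
for n,c in [("R far",(329,112)),("R near",(412,380)),("L far",(460,140)),("L mid",(453,210)),("L near",(488,305)),("tile far1",(330,90)),("tile far2",(376,95)),("tile near1",(430,415)),("tile near2",(385,432)),("tile near3",(458,385))]: p(n,t,f(*c))
print("scene")
for n,c in [("R far",(255,140)),("R near",(597,262)),("L far",(423,66)),("L mid",(490,118)),("L near",(610,158)),("tile far1",(315,100)),("tile far2",(365,80)),("tile near1",(645,245)),("tile near2",(612,300))]: p(n,s,g(*c))
E
```

```text
R far [0.4887 0.3141 0.019 ] b: 560.5 152.9
R near [0.3788 0.2769 0.019 ] b: 444.5 150.4
L far [0.4779 0.2598 0.019 ] b: 533.8 104.3
L mid [0.4489 0.262  0.019 ] b: 506.8 115.1
L near [0.41   0.2466 0.019 ] b: 465.1 112.1
tile far1 [0.4978 0.314  0.019 ] b: 569.2 150.0
tile far2 [0.496 0.295 0.019] b: 561.7 132.4
tile near1 [0.3646 0.2692 0.019 ] b: 428.6 147.3
tile near2 [0.3575 0.2874 0.019 ] b: 427.3 166.8
tile near3 [0.377 0.258 0.019] b: 437.1 132.9
scene
R far [0.4877 0.316  0.019 ] b: 560.1 155.0
R near [0.3732 0.278  0.019 ] b: 439.4 153.1
L far [0.4787 0.2601 0.019 ] b: 534.7 104.4
L mid [0.444  0.2608 0.019 ] b: 501.8 115.4
L near [0.4036 0.2471 0.019 ] b: 459.2 114.5
tile far1 [0.4898 0.2929 0.019 ] b: 555.2 132.3
tile far2 [0.4864 0.2767 0.019 ] b: 547.0 117.9
tile near1 [0.3683 0.264  0.019 ] b: 430.6 141.2
tile near2 [0.3588 0.2847 0.019 ] b: 427.7 163.8
```

Emit:
arm_command --steps '[[[0.003,0.03,0],[0,0,-0.007],0.9],[[0.005,0.05,0],[0,0,-0.014],0.9],[[0.003,0.055,0],[0,0,-0.014],0.9],[[0.001,0.055,0],[0,0,-0.014],0.9],[[-0.002,0.055,0],[0,0,-0.014],0.9]]'

```text
t: 12.88
position: [0.4375, 0.0358, 0.3231]
tool_rot: [-0.003, -0.04, 0.999, 0.001]
ft_force: [1.0, -0.0, -0.3]
width: 0.259
```

```bash
python3 -c "
from h import *
st();goto([.436,.2766,.3],1.887,5)"
```

```text
t 12.88 pos [0.4375 0.0358 0.3231] jawyaw 1.6501 tilt [-0.007  0.002] F [ 1.  -0.  -0.3] w 0.259 q [-0.02 -0.08  2.03  0.    1.2  -1.67]
shift mm [-17.7 240.1  23.5] rot deg [  0.2  -0.4 -13.6] minrows 3.9
per row for 5 : [-0.0044, 0.06, 0.0059] [0.0002, -0.0004, -0.0151]
```

Emit:
arm_command --steps '[[[-0.005,0.058,0],[0,0,-0.015],0.9],[[-0.008,0.058,0],[0,0,-0.015],0.9],[[-0.011,0.058,0],[0,0,-0.015],0.9],[[-0.014,0.056,0],[0,0,-0.015],0.9],[[-0.012,0.04,0],[0,0,-0.012],0.9]]'

```text
t: 13.5
position: [0.4383, 0.2637, 0.3198]
tool_rot: [-0.006, -0.157, 0.988, 0.001]
ft_force: [0.3, -0.6, 0.1]
width: 0.256
```

```bash
python3 -c "
from h import *
st();goto([.436,.2766,.18],1.887,4)"
```

```text
t 13.5 pos [0.4383 0.2637 0.3198] jawyaw 1.8852 tilt [-0.011 -0.   ] F [ 0.3 -0.6  0.1] w 0.256 q [ 0.45  0.08  1.88  0.01  1.2  -1.43]
shift mm [ -3.3  12.5 139.8] rot deg [ 0.2 -0.6 -0.1] minrows 2.2
per row for 4 : [-0.001, 0.0039, 0.0437] [0.0003, -0.0009, -0.0001]
```

Emit:
arm_command --steps '[[[-0.004,0.015,0.03],[0,-0.003,0],0.9],[[0,0,0.05],[0,0,0],0.9],[[0,0,0.05],[0,0,0],0.9],[[0,0,0.03],[0,0,0],0.9],[[0,0,0],[0,0,0],0.9]]'

```text
t: 14.12
position: [0.436, 0.2802, 0.1855]
tool_rot: [-0.003, -0.16, 0.987, 0.001]
ft_force: [-0.0, 0.5, 0.5]
width: 0.255
```

```bash
python3 -c "
from h import *
st();goto([.436,.2766,.120],1.887,2)"
```

```text
t 14.12 pos [0.436  0.2802 0.1855] jawyaw 1.8913 tilt [-0.005  0.002] F [-0.   0.5  0.5] w 0.255 q [ 0.49  0.26  1.97  0.01  0.92 -1.41]
shift mm [ 0.9 -3.6 65.5] rot deg [ 0.2 -0.3  0.2] minrows 1.0
per row for 2 : [0.0005, -0.0023, 0.0409] [0.0005, -0.0007, 0.0007]
```

Emit:
arm_command --steps '[[[0.001,-0.004,0.02],[0.001,-0.002,0.001],0.9],[[0,0,0.03],[0,0,0],0.9],[[0,0,0.025],[0,0,0],0.9],[[0,0,0],[0,0,0],0.9],[[0,0,0],[0,0,0],0.9]]'

```text
t: 14.75
position: [0.4404, 0.2788, 0.129]
tool_rot: [0.005, -0.158, 0.987, 0.001]
ft_force: [0.1, -0.2, 0.2]
width: 0.256
```

```bash
python3 -c "
from h import *
st();goto([.436,.2766,.0985],1.887,2)
d=read_camera('wrist'); cv2.imwrite('pics/w9.png',d['frame'][:,:,::-1]); np.savez('wrist9.npz',**d)
d=read_camera('scene'); a=d['frame'][:,:,::-1]; np.savez('scene9.npz',**d)
cv2.imwrite('pics/s9.png',cv2.resize(a[200:400,40:300],None,fx=3,fy=3,interpolation=cv2.INTER_CUBIC))"
```

```text
t 14.75 pos [0.4404 0.2788 0.129 ] jawyaw 1.8877 tilt [0.009 0.004] F [ 0.1 -0.2  0.2] w 0.256 q [ 0.48  0.35  1.99 -0.    0.79 -1.41]
shift mm [ 5.2 -0.8 30.5] rot deg [0.1 0.6 0. ] minrows 0.5
per row for 2 : [0.0032, -0.0005, 0.0191] [0.0002, 0.0016, 0.0001]
```

View pics/w9.png

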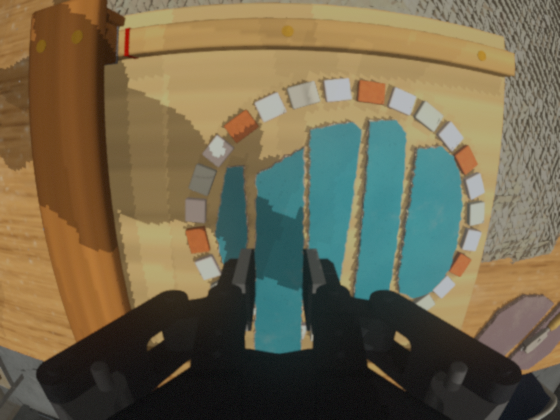

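View pics/s9.png

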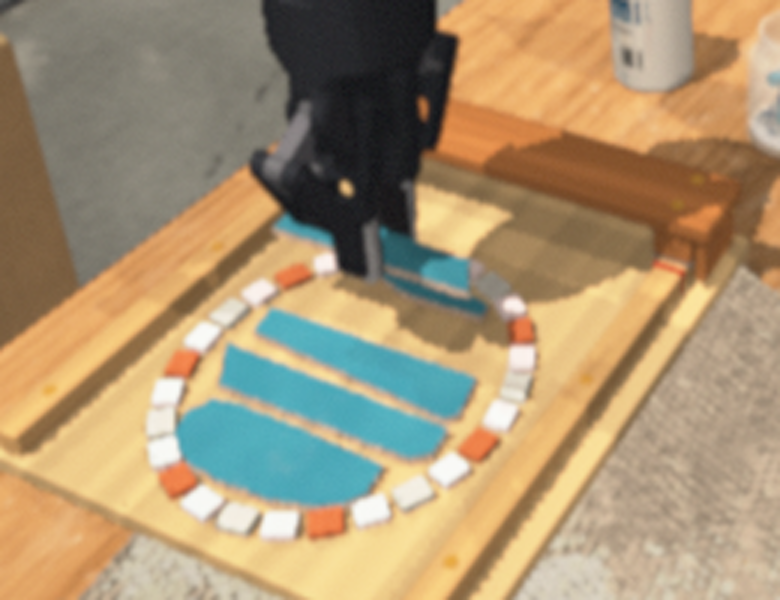

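Emit:
arm_command --steps '[[[0.006,-0.001,0.01],[0,0.003,0],0.9],[[0.001,0,0.01],[0,0,0],0.9],[[0,0,0.01],[0,0,0],0.9],[[0,0,0],[0,0,0],0.9],[[0,0,0],[0,0,0],0.9]]'

```text
t: 15.48
position: [0.4354, 0.2764, 0.1044]
tool_rot: [0.001, -0.158, 0.987, 0.001]
ft_force: [-0.1, -0.2, -0.8]
width: 0.257
```

```bash
python3 -c "
from h import *
st();goto([.436,.2766,.0985],1.887,1)"
```

```text
t 15.47 pos [0.4354 0.2764 0.1044] jawyaw 1.8879 tilt [0.001 0.002] F [-0.1 -0.2 -0.8] w 0.257 q [ 0.48  0.39  2.01  0.    0.75 -1.41]
shift mm [-0.6 -0.   5.9] rot deg [0.1 0.1 0.1] minrows 0.1
per row for 1 : [-0.0008, -0.0, 0.0074] [0.0005, 0.0005, 0.0003]
```

Emit:
arm_command --steps '[[[-0.001,0,0.0035],[0,0,0],0.9],[[0,0,0.0035],[0,0,0],0.9],[[0,0,0],[0,0,0],0.9],[[0,0,0],[0,0,0],0.9],[[0,0,0],[0,0,0],0.9]]'

```text
t: 16.1
position: [0.4366, 0.2769, 0.0989]
tool_rot: [0.001, -0.158, 0.987, 0.001]
ft_force: [0.4, -0.3, 0.4]
width: 0.262
```

```bash
python3 -c "
from strip import *
s=st();goto([.436,.2766,.0985],1.887,1)
d=read_camera('wrist'); cv2.imwrite('pics/w10.png',cv2.resize(d['frame'][60:360,150:450,::-1],None,fx=2,fy=2)); np.savez('wrist10.npz',**d)
d=read_camera('scene'); a=d['frame'][:,:,::-1]; np.savez('scene10.npz',**d)
cv2.imwrite('pics/s10.png',cv2.resize(a[240:360,90:230],None,fx=5,fy=5,interpolation=cv2.INTER_CUBIC))
cv2.imwrite('pics/s10f.png',a)
d=read_camera('top'); a=d['frame'][:,:,::-1]; np.savez('top10.npz',**d);cv2.imwrite('pics/t10.png',cv2.resize(a[150:300,130:340],None,fx=3.7,fy=3.7,interpolation=cv2.INTER_CUBIC))
"
```

```text
t 16.1 pos [0.4366 0.2769 0.0989] jawyaw 1.8878 tilt [0.002 0.002] F [ 0.4 -0.3  0.4] w 0.262 q [ 0.48  0.4   2.    0.    0.73 -1.41]
shift mm [ 0.7 -0.1  0.3] rot deg [0.1 0.1 0. ] minrows 0.0
per row for 1 : [0.0009, -0.0001, 0.0004] [0.0006, 0.0008, 0.0003]
```

View pics/w10.png

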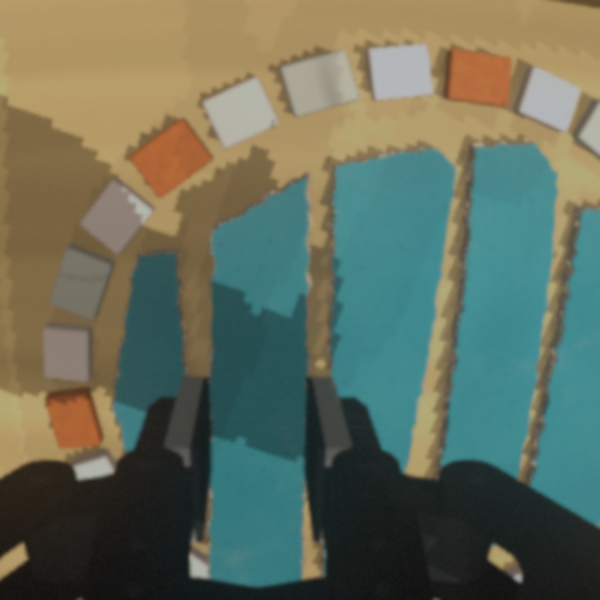

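View pics/s10.png

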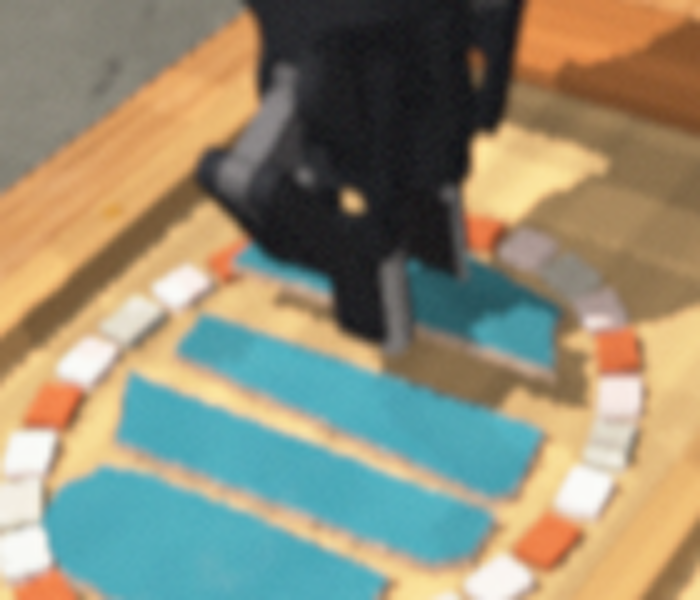

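View pics/t10.png

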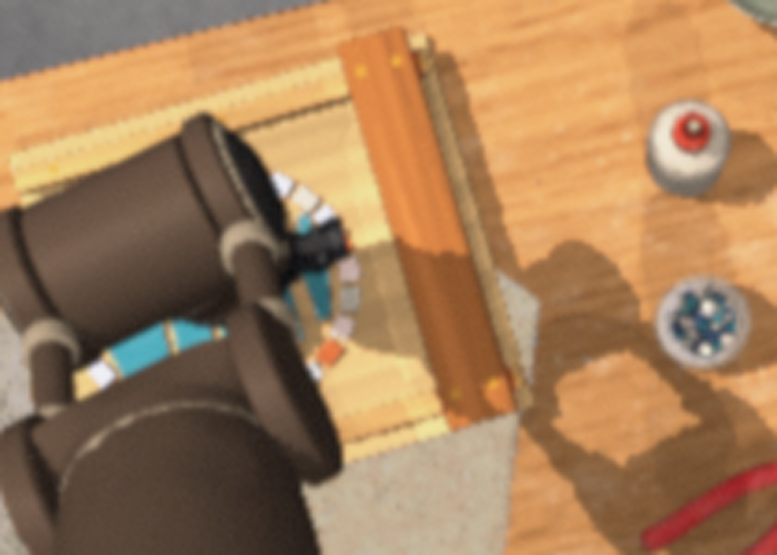

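```bash
python3 - <<'E'
from strip import *
d=dict(np.load("wrist10.npz")); s=observe(); pos=s["position"]; Rm=q2R(s["tool_rot"]).as_matrix()
f=lambda x,y:(150+x/2,60+y/2)
def p(n,c,z):
    P=onplane(d,*f(*c),z,True); print(n,"b:",(P@xb*1e3).round(1),(P@yb*1e3).round(1))
zs=pos[2]-.0641
for n,c,z in [("Lpiece",(180,260),.019),("Lpiece",(184,330),.019),("R",(333,170),.019),("R",(331,300),.019),("sL",(211,235),zs),("sL",(211,330),zs),("sL",(211,560),zs),("sR",(308,185),zs),("sR",(306,330),zs),("sR",(302,560),zs),("near tip",(308,177),zs),("near L",(212,225),zs),("tile in",(205,160),.019),("tile in",(240,140),.019),("tile in",(290,115),.019)]: p(n,c,z)
print("TCP b",pos@xb,pos@yb)
# scene: strip near bottom corner
sc=dict(np.load("scene10.npz")); g=lambda x,y:(90+(x+.5)/5-.5,240+(y+.5)/5-.5)
xn=pos+Rm@np.array([.0568,.0106,.0686]); print("pred tip bottom scene zoom",(proj(sc,xn)-[89.6,239.6])*5, "top",(proj(sc,pos+Rm@np.array([.0568,.0106,.0641]))-[89.6,239.6])*5)
print("tip bottom z",xn[2])
E
```

```text
Lpiece b: 463.7 114.6
Lpiece b: 481.3 115.2
R b: 441.9 150.2
R b: 473.2 150.9
sL b: 454.6 123.1
sL b: 475.7 123.0
sL b: 539.7 121.9
sR b: 443.8 143.2
sR b: 475.4 143.7
sR b: 539.4 145.6
near tip b: 442.1 143.1
near L b: 452.5 123.3
tile in b: 440.0 120.6
tile in b: 435.3 128.6
tile in b: 429.4 140.0
TCP b 0.49964688952580044 0.13301433068663293
pred tip bottom scene zoom [553.03701377 382.18294017] top [552.10802994 370.50889815]
tip bottom z 0.030133581719821667
```

```bash
python3 -c "
from h import *
st(); print(close_job()); st()"
```

```text
t 16.25 pos [0.4366 0.2769 0.0989] jawyaw 1.8878 tilt [0.002 0.002] F [-0.7 -0.3 -0.5] w 0.259 q [ 0.48  0.4   2.    0.    0.73 -1.41]
the job is handed in; nothing more can be done
None
the job is handed in; nothing more can be done
```

I slid the bridge along its rails to the parking place without lifting it and let go of it. I then picked up the teal strip and carried it over the jar, the bottle and the bridge. It is still in the gripper over the opening, and I handed the job in at about 16 s.

**Bridge:** it measured within about 1 mm of the parking centre. Both inner red lines are visible just in front of the feet. The outer lines were hidden under the plank, so I judged that side from the foot width (38 mm against 47 mm).

**Strip:**
- **Height:** its underside is about 11 mm above the tile tops, level to about 0.1 degrees.
- **Side joints:** about 7 to 8 mm on each side, equal within about 0.5 mm.
- **End joints:** roughly 13 mm at the near end and 12 mm at the far end. The far end is hidden by the gripper, so that figure is estimated from the strip's length.
- **Lining up:** its long axis follows the board's x to roughly 0.01 to 0.02 rad, which is about how far the camera measurements disagreed.

**Jar and bottle:** both were standing where they were in the last top picture. No contact force beyond about 4 N showed at any check, and that was while sliding the bridge.

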